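# Swing the filling spout over the beaker and open the tap

## Robot

A 7-joint arm with a two-finger parallel gripper is mounted at the origin on the work surface. World frame = base frame: x ahead of the robot, y to its left, z up, the work surface at z = 0. Lengths are in m, angles in rad, forces in N, time in s.
With the tool pointing down it reaches from about 0.425 to 0.875 m from the base axis. Payload 9.9 kg.
Tool frame: the origin (TCP) lies between the finger pads; the fingertips stand 22 mm ahead of it and the grasp point (between the pads) lies 3 mm ahead of it (env.tip_extent is the distance from the TCP to the fingertips, in m); z points along the fingers, y is the direction in which the jaws open and shut (so a half turn about z gives the same grasp; the last joint's range is limited). The gripper opens to 85 mm and grips with 20 to 120 N. Pads are 22 mm wide; open, the fingers measure 114 mm over their backs; the gripper's body (76 mm by 85 mm) begins 54 mm behind the grasp point. The pads swing forward as they close: fully open they stand 13 mm farther back than shut.
Start: joints at [1.081, 0.576, 0.025, 1.437, -0.015, 1.129, -0.057], TCP at [0.266, -0.62, 0.253] pointing down, gripper open.
Joint ranges: [-2.76, 2.76], [-0.34, 2.15], [-1.52, 1.57], [0.19, 2.46], [-1.09, 4.23], [0.17, 1.99], [-2.82, 2.82]. Speed limits (rad/s): [2.22, 2.22, 3.01, 3.01, 3.14, 3.14, 3.14].

## Interface

Orientations are given as [roll, pitch, yaw] about the fixed x, y, z axes, in that order (R = Rz(yaw) Ry(pitch) Rx(roll)).
In Python, from rig import env gives the robot as it stands. Calls block until the motion is done:
- env.reach(position, orientation): joint-space move of the TCP to a pose.
- env.move_linear(position, rot=None, rate=0.15, threshold=None): straight line of the TCP; rot=None keeps the orientation; rate is the mean speed in m/s. With threshold (N) it stops when the force on the tool has changed by that much, and returns True; else False.
- env.move_joints(angles): joint-space move.
- env.set_gripper(opening, f_grip=None): opening from 0.0 (shut) to 1.0 (fully open); f_grip is the grip in N (None keeps the last); returns when the fingers have stopped.
- env.sleep(seconds).
- env.inverse_kinematics(position, orientation): joint angles nearest the present ones, or None.
- env.camera(name): name is "side" or "top"; returns the picture (480x640x3 uint8, blue, green, red); there is no depth.
- env.camera_params(name): a dict with "K" (3x3 intrinsics, pixels), "origin" and "rotation" of the camera in the world. Camera axes: x right, y down, z forward; pixel columns grow to the right and rows downward; lengths in m; the calibration is good to about 2 mm. A picture is of the moment at which its call begins. camera_params takes no time and is no camera call.
A pose or a line that the arm cannot do raises env.Unreachable and nothing moves.
- env.hand_in(): hands the job in, once; it reports no verdict.
Readings, each from a call of its own:
- env.current_time_s(): time.
- env.current_joint_pos(): joint angles.
- env.current_joint_vel(): joint speeds.
- env.current_joint_torque(): joint torques, N m.
- env.current_eef_pos(): TCP position.
- env.current_tcp_rot(): TCP orientation.
- env.current_contact_force(): force on the tool from outside, world axes, zero at the start.
- env.current_moment(): the same for the moment, N m.
- env.current_opening(): opening from 0.0 (shut) to 1.0 (fully open).
Only numpy, scipy, OpenCV 4.12 (cv2) and the standard library are available. Lean on these libraries where they do the work, as an engineer would, in place of code of your own. Each camera call takes 0.05 s, during which the arm holds its last target. There are 200 camera calls.

## Task

Get the beaker ready for filling: with one finger, gently push the swing arm round until its spout hangs over the middle of the open beaker, and only then push the tap's lever round as far as it goes, so that it lies along its pipe. Just push - do not grip or lift anything - and leave the beaker, the two closed bottles and the pipette bulb standing where they are.

Things in the scene. Friction and masses are not known exactly. Their poses are not given: they have to be found in the camera images.
- spout_pivot (a point): Point on the vertical axis of the swing arm, 195 mm above the bench, at the arm's mid-height, on top of the steel column (44 tapering to 36 mm thick). The arm's hub here is 48 mm across; hub and cap end 214 mm above the bench.
- stand: Filling stand fixed to the bench; origin on the column's axis at bench height. Grey board 270 x 360 mm, 12 mm thick, and a steel column. On the board are three white discs with dark rims, 160 mm from the column: the middle one along the stand's -x axis (roughly towards the robot), the others 0.87 rad (50 deg) to either side. The beaker and two closed bottles stand on them, in any order.
- spout_tip (a point): Lower end of the white spout (13 mm thick), 150 mm above the bench, hanging from the swing arm's free end, 160 mm from its axis. The arm is a straight level steel bar 14 mm wide, 186 to 204 mm above the bench, from hub to a round head (22 mm across) above the spout. Its sides are free; about 2 N pushes it 110 mm from the axis.
- swing_arm (a joint): Angle of the swing arm (rad), counter-clockwise positive seen from above; 0 where the spout is over the middle disc, -0.87 and 0.87 over the outer discs, stops at -1.35 and 1.35. It starts between two discs (0.29 to 0.58), stiff enough to stay where it is left.
- beaker_mouth (a point): Centre of the open mouth of the clear plastic beaker, 107 mm above the bench. The beaker is a straight open cup 70 mm across and 95 mm tall, wall 3 mm, with a small pouring lip, standing loose on one of the three discs.
- jar: Bystander: white plastic jar with a white screw cap, 68 mm across, 115 mm tall; origin at the centre of its underside. Stands on another of the three discs.
- stoppered_bottle: Bystander: brown glass bottle with a flat wide stopper, 68 mm across, 119 mm tall; origin at the centre of its underside. Stands on the remaining disc.
- bulb: Bystander: dark rubber pipette bulb with a thin upright neck, 60 mm across, 85 mm tall, standing on the bench between stand and tap; origin at the centre of its underside.
- tap: Brass ball valve in a level steel pipe (22 mm thick, top 66 mm above the bench; the valve rises to 78 mm) that runs along the body's y axis, 80 mm to each side, and bends down into the bench. Fixed; origin below the lever's axis at bench height.
- tap_pivot (a point): Point on the vertical axis of the tap's lever, 100 mm above the bench, at the lever's mid-height. Its y axis lies along the pipe.
- lever_tip (a point): Free end of the tap's lever, 95 mm from its axis, 100 mm above the bench. The lever is a straight level black bar, 14 mm wide, 92 to 108 mm above the bench, with a 28 mm round hub, above the pipe and free on both sides. About 2 N pushes it 65 mm from the axis; it stays where it is left.
- tap_lever (a joint): Angle of the tap's lever (rad), growing clockwise seen from above. At 0 (shut) it lies across the pipe, pointing along body tap's -x axis (roughly towards the robot); at 1.57 (fully open, hard stop) along the pipe, pointing along its +y axis (roughly to the robot's left). Starts at 0 to 0.15.
There are look-alikes about, which are no part of the job. Leave any green look-alike of the part that bears beaker_mouth alone.

How it is judged:
On the way, in this order (a step that is already met when the one before it is completed fails the run):
1. the spout hangs at rest over the middle of the beaker, the tap still shut (horizontal distance between spout_tip and beaker_mouth below 0.015 m and velocity of joint swing_arm between -0.05 and 0.05 rad/s and value of joint tap_lever below 0.4 rad), for 0.3 s.
2. the tap's lever lies along its pipe (horizontal distance between spout_tip and beaker_mouth below 0.015 m and value of joint tap_lever above 1.42 rad), for 0.2 s.
At the end, for the whole second after the job is handed in: The spout's tip is within 15 mm (seen from above) of the centre of the beaker's mouth and at rest, the tap's lever is at 1.42 rad or more (fully open is 1.57), and the beaker, jar, stoppered bottle and bulb stand upright within 12 mm of where they were (all of step 2 and velocity of joint swing_arm between -0.05 and 0.05 rad/s and distance of each of beaker_mouth, jar, stoppered_bottle, bulb from where it was at the start of the episode below 0.012 m and angle between each of beaker_mouth, jar, bulb, stoppered_bottle's own z axis and vertical below 0.1 rad); the robot touches nothing.
It fails at once if the tap is opened (past 0.4 rad) while the spout is more than 30 mm from the middle of the beaker's mouth (value of joint tap_lever above 0.4 rad and horizontal distance between spout_tip and beaker_mouth above 0.03 m).
It fails at once if the beaker, a bottle or the bulb is lifted, carried, or shoved more than 15 mm (distance of any of beaker_mouth, jar, stoppered_bottle, bulb from where it was at the start of the episode above 0.015 m).
It fails at once if the swing arm or the tap's lever is squeezed or forced (over 30 N) (contact force between the fingers and swing_arm above 30 N or contact force between the fingers and tap_lever above 30 N).
It also fails if it takes over 51 s, if anything falls off the work surface, if the arm or the gripper's body presses on something with over 40 N, if the wrist force passes 120 N, or if a joint passes its speed limit or range.

## Working session

There is one attempt and no reset: what is moved stays moved. The work goes in short steps, each a Python script; the robot and the scene stay as the last script left them, time stands still between calls to the robot, and variables do not carry over. Pictures are saved under pics/ and viewed, about 8 in all and at most 12, crops included, and the job is handed in when it is done.

```bash
ls; mkdir -p pics; python3 - <<'E'
from rig import env
import cv2
for n in("top","side"):
    cv2.imwrite(f"pics/{n}0.png",env.camera(n)); p=env.camera_params(n); print(n,p)
print(env.current_time_s(),env.tip_extent,env.current_tcp_rot())
E
```

```text
pics
top {'K': array([[475.79934756,   0.        , 317.88858591],
       [  0.        , 475.79934756, 245.20891519],
       [  0.        ,   0.        ,   1.        ]]), 'origin': array([ 0.36283107, -0.02494405,  1.32401762]), 'rotation': array([-3.03578423,  0.00940915, -1.59507921])}
side {'K': array([[623.36973893,   0.        , 330.94989264],
       [  0.        , 623.36973893, 233.74787883],
       [  0.        ,   0.        ,   1.        ]]), 'origin': array([0.27544597, 0.96241051, 1.04458555]), 'rotation': array([-2.28714618, -0.01176527, -2.91087422])}
0.1 0.022 [-3.14001002e+00  6.13600360e-05  4.05847416e-01]
```

View pics/top0.png

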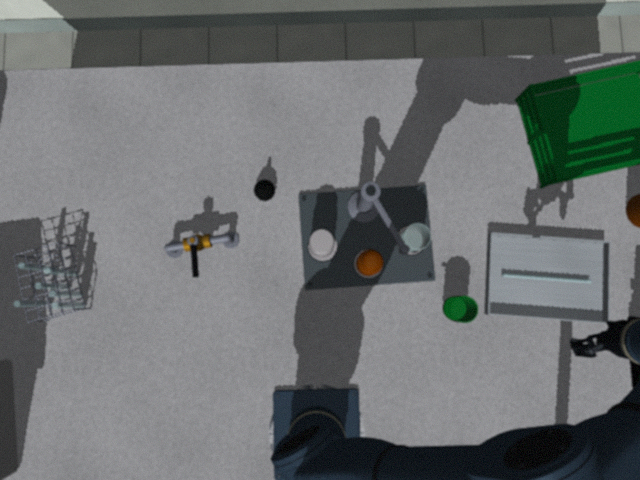

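View pics/side0.png

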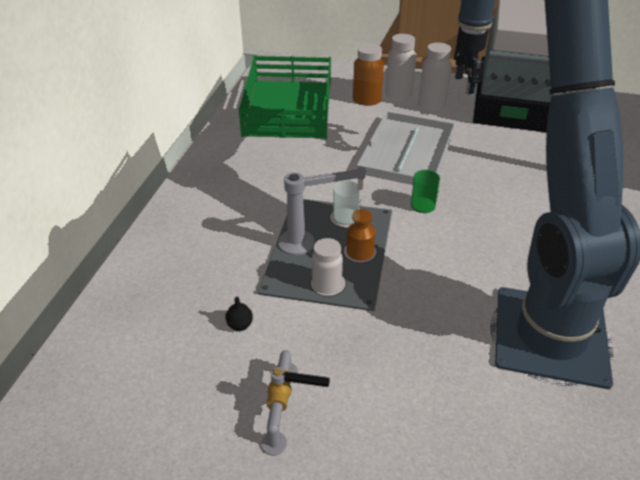

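The top view (left is +y, up is +x) shows the column cap at (371,190) and the arm running to about (405,245). The jar is at (322,243), the brown bottle at (369,262) and the tap hub at about (195,240), with its lever tip at (196,276). There are two beaker candidates: the clear one at (415,238) on the stand's right disc, and a green look-alike at (460,308) on the bench. The clear one fits the description, so I'll check it in an enlarged crop.

```bash
python3 - <<'E'
import cv2,numpy as np
t=cv2.imread("pics/top0.png");s=cv2.imread("pics/side0.png")
def up(a,k):return cv2.resize(a,None,fx=k,fy=k,interpolation=cv2.INTER_CUBIC)
a=up(t[170:300,290:445],5)[:600]   # x5
cv2.imwrite("pics/c1.png",a[:600,:775])
b=up(s[160:310,255:400],4); c=up(t[170:290,155:275],3.3)
H=max(b.shape[0],c.shape[0]);pad=lambda i:cv2.copyMakeBorder(i,0,H-i.shape[0],0,0,0)
d=np.hstack([pad(b),pad(c)]);print(d.shape,b.shape)
cv2.imwrite("pics/c2.png",d[:, :])
E
```

```text
(600, 976, 3) (600, 580, 3)
```

View pics/c1.png

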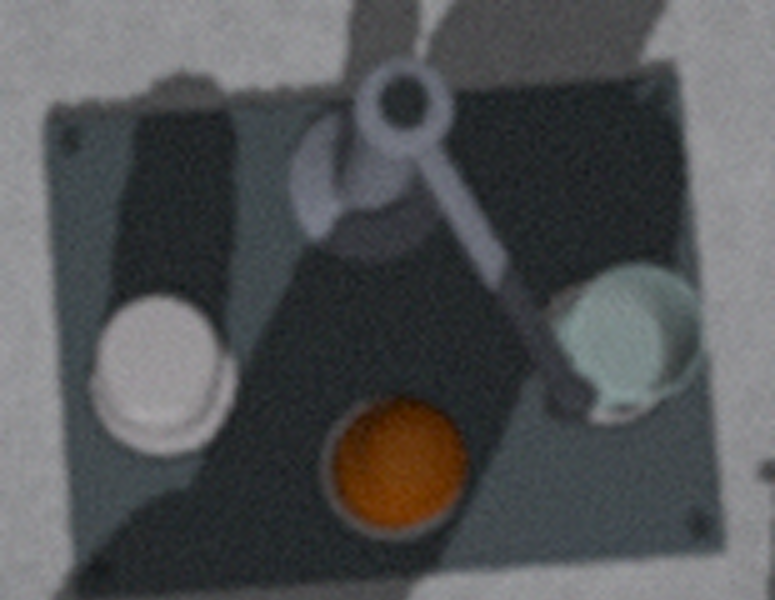

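View pics/c2.png

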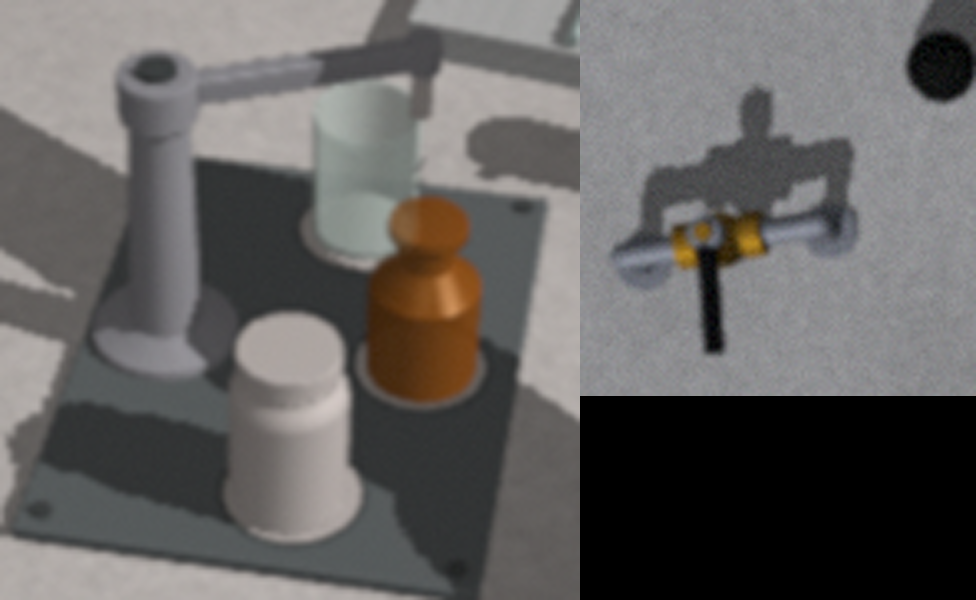

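Confirmed: the clear beaker stands on the right disc (crop 1, mouth about (635,335)). The arm lies between it and the brown bottle, with its head at (571,390), so it has to be pushed counter-clockwise. The lever is almost across the pipe.

```bash
cat >h.py <<'E'
import numpy as np,cv2
from scipy.spatial.transform import Rotation as Ro
from rig import env
def ray(n,uv):
    p=env.camera_params(n);R=np.array(p["rotation"])
    R=R if R.shape==(3,3) else Ro.from_euler("xyz",R).as_matrix()
    return np.array(p["origin"]),R@np.linalg.inv(p["K"])@[uv[0],uv[1],1]
def pt(n,uv,z):
    o,d=ray(n,uv);return (o+d*(z-o[2])/d[2])[:2]
def cr(n,uv,k,off): return ((np.array(uv)+.5)/k-.5+off)
E
python3 - <<'E'
from h import *
np.set_printoptions(precision=4,suppress=True)
T=lambda u,v,z:pt("top",cr(0,(u,v),5,(290,170)),z)
S=lambda u,v,z:pt("side",cr(0,(u,v),4,(255,160)),z)
V=lambda u,v,z:pt("top",cr(0,(u-580,v),3.3,(155,170)),z)
cap=T(404,103,.214);print("cap",cap,S(156,68,.214))
head=T(571,390,.204);print("head",head,np.linalg.norm(head-cap), S(417,44,.204))
bm=T(633,335,.107);print("mouth",bm,np.linalg.norm(bm-cap),S(366,107,.107))
jar=T(157,350,.127);br=T(400,465,.131);print("jar",jar,S(289,348,.127),"brown",br,S(429,226,.131))
c=np.array([T(45,107,.012),T(678,65,.012),T(722,550,.012),T(78,597,.012)]);print("board",c)
e=(c[0]+c[3]-c[1]-c[2])/2; y=np.arctan2(-e[0],e[1]);print("yaw edges",y,np.linalg.norm(e))
e=(c[0]+c[1]-c[2]-c[3])/2; print(np.arctan2(e[1],e[0]),np.linalg.norm(e))
# yaw from discs
for n,q in(("head",head),("mouth",bm),("jar",jar),("brown",br)):
    d=q-cap;print(n,np.linalg.norm(d),(np.arctan2(-d[1],-d[0])))
hub=V(705,232,.108);tip=V(713,352,.104);print("tap",hub,tip,np.linalg.norm(tip-hub))
p1=V(645,252,.066);p2=V(828,226,.066);print("pipe",p1,p2,np.linalg.norm(p1-p2), (p1+p2)/2,np.arctan2(-(p1-p2)[0],(p1-p2)[1]))
print("bulb",pt("top",(264,189),.05))
E
```

```text
cap [ 0.609  -0.1451] [ 0.6112 -0.14  ]
head [ 0.4712 -0.22  ] 0.15685863405187642 [ 0.4747 -0.2132]
mouth [ 0.5082 -0.27  ] 0.1604878071033694 [ 0.5154 -0.2741]
jar [ 0.5043 -0.025 ] [ 0.5048 -0.0222] brown [ 0.4426 -0.1455] [ 0.4498 -0.1393]
board [[ 0.6568  0.0344]
 [ 0.6715 -0.3213]
 [ 0.3994 -0.3324]
 [ 0.3824  0.0218]]
yaw edges 0.04458852588339916 0.3553505437822911
0.043349930325563744 0.2734963563690639
head 0.15685863405187642 0.4978692986029311
mouth 0.1604878071033694 0.8915649246857543
jar 0.15936666667958044 -0.8537399402988195
brown 0.16639314938554214 0.0020263029019524557
tap [0.514  0.3063] [0.4203 0.3008] 0.09384572474008095
pipe [0.5042 0.3663] [0.5216 0.2181] 0.149184722199475 [0.5129 0.2922] 0.116875894554039
bulb [0.6564 0.1271]
```

```bash
cat >>h.py <<'E'
A=np.array([.611,-.143])
def fing(th,gap,z=.199,r=.11,half=.0215):
    u=np.array([-np.cos(th),-np.sin(th)]);t=np.array([np.sin(th),-np.cos(th)])
    return [*(A+r*u-(half+gap)*t),z]
def rot(th):return [np.pi,0,th]
def snap(n,name,box,k):
    x0,y0,x1,y1=box;i=env.camera(n)[y0:y1,x0:x1];cv2.imwrite(f"pics/{name}.png",cv2.resize(i,None,fx=k,fy=k,interpolation=cv2.INTER_CUBIC))
E
python3 - <<'E'
from h import *
env.set_gripper(0.0)
env.reach(fing(.5,.02,.30),rot(.5))
print(env.move_linear(fing(.5,.02),rate=.15,threshold=8), env.current_eef_pos())
for th in np.arange(.5,.76,.05):
    g=.02 if th<.51 else 0
    hit=env.move_linear(fing(th,0),rot(th),rate=.06,threshold=12)
    print(round(th,2),hit,np.round(env.current_contact_force(),2),env.current_time_s())
    if hit:break
snap("top","t1",(290,170,445,290),5)
snap("side","s1",(255,150,400,270),5)
E
```

```text
False [ 0.4949728  -0.15962104  0.1995721 ]
0.5 False [-0.43 -0.03  0.49] 4.05
0.55 False [-0.18  0.06  0.74] 4.3
0.6 False [-0.19  0.16 -0.32] 4.55
0.65 False [ 0.09  0.26 -0.35] 4.8
0.7 False [ 0.18 -1.15  0.87] 5.05
0.75 False [-0.69 -0.33  0.62] 5.3
```

View pics/s1.png

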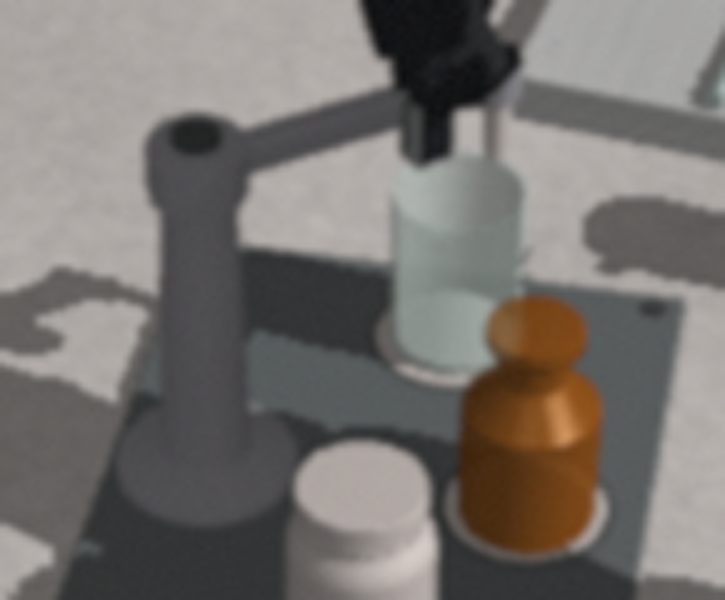

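View pics/t1.png

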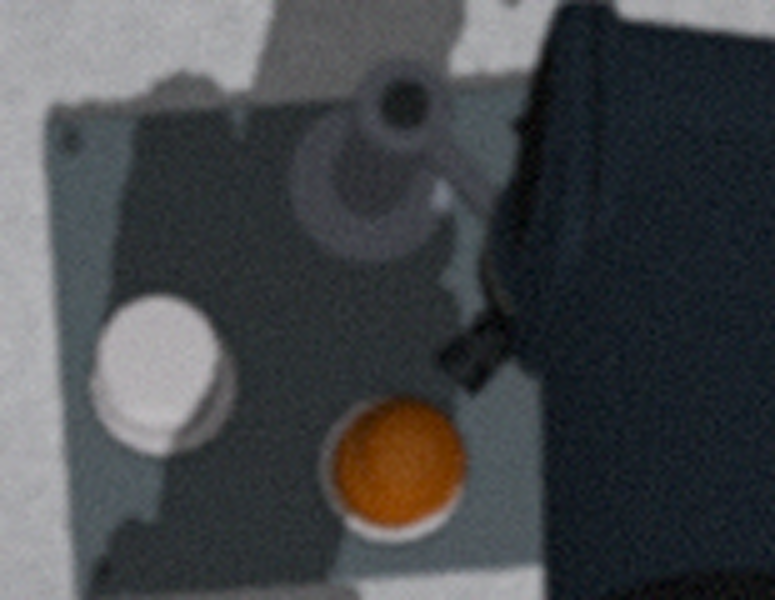

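The arm follows the finger: in the side crop, the spout hangs at (490,130) near the beaker. I'll push on to 0.86, back off, park above the tap and look.

```bash
cat >>h.py <<'E'
Hh=np.array([.514,.306])
def lev(ph,gap,z=.109,r=.065,half=.0215):
    u=np.array([-np.cos(ph),-np.sin(ph)]);t=np.array([np.sin(ph),-np.cos(ph)])
    return [*(Hh+r*u+(half+gap)*t),z]
E
python3 - <<'E'
from h import *
for th in (.8,.84,.87):
    hit=env.move_linear(fing(th,0),rot(th),rate=.05,threshold=12)
    print(th,hit,np.round(env.current_contact_force(),2),env.current_eef_pos())
    if hit:break
env.move_linear(fing(.86,.03),rate=.1)
env.move_linear(fing(.86,.03,.30),rate=.2)
env.reach(lev(.06,.03,.25),rot(.06))
print(env.current_time_s())
for ph in np.arange(.06,-1.46,-.25): 
    q=env.inverse_kinematics(lev(ph,0),rot(ph));print(None if q is None else np.round(q,2))
snap("top","t2",(290,170,445,290),5)
snap("side","s2",(255,150,400,270),5)
E
```

```text
0.8 False [-0.08  0.34  0.42] [ 0.51900444 -0.20685809  0.19900343]
0.84 False [-0.65  0.23 -0.31] [ 0.52162776 -0.21045927  0.19901103]
0.87 False [-0.03  0.93  0.19] [ 0.52364593 -0.21314996  0.19899686]
8.925
[-0.46  0.55 -0.27  1.98  0.24  0.64 -2.4 ]
[-0.52  0.56 -0.23  1.97  0.2   0.64 -2.64]
[-0.72  0.56  0.02  1.95 -0.02  0.63 -2.69]
[-0.88  0.59  0.25  1.92 -0.22  0.66 -2.75]
[-1.15  0.7   0.69  1.89 -0.63  0.78 -2.62]
[-1.25  0.81  0.91  1.85 -0.81  0.91 -2.7 ]
[-0.04  0.97 -1.3   1.76  0.99  1.24  1.66]
```

View pics/t2.png

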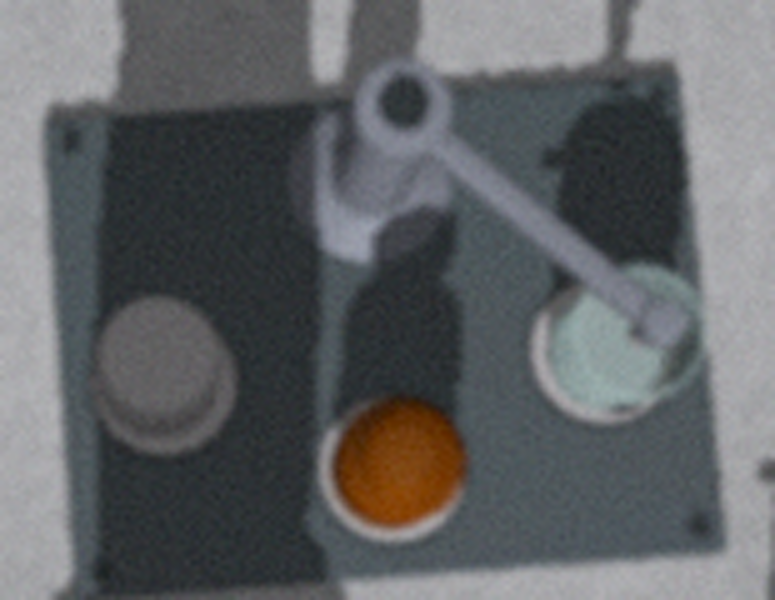

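View pics/s2.png

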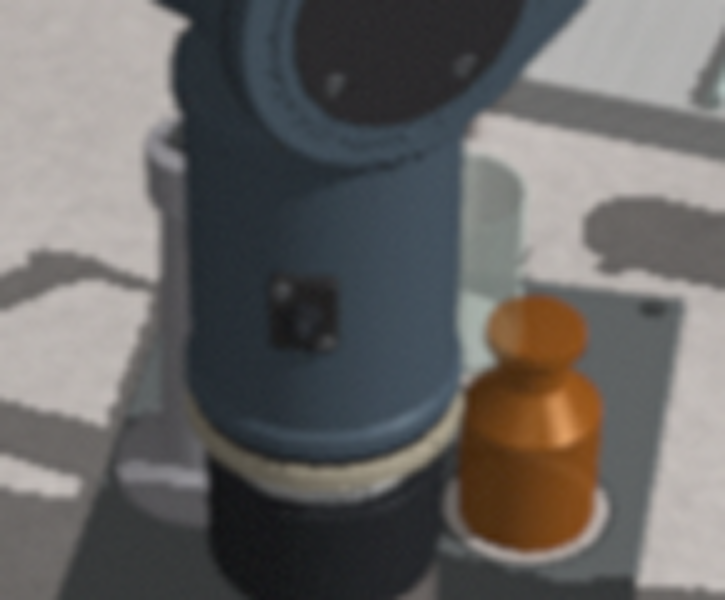

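```bash
python3 - <<'E'
from h import *
T=lambda u,v,z:pt("top",cr(0,(u,v),5,(290,170)),z)
h=T(662,322,.204);cap=T(404,103,.214);m=T(634,335,.107)
print(h,m,np.linalg.norm(h-m))
for q in(h,m):
  d=q-cap;print(np.linalg.norm(d),np.arctan2(-d[1],-d[0]))
print(env.current_joint_pos())
for ph in np.arange(.06,-1.48,-.25):
    q=env.inverse_kinematics(lev(ph,0),rot(ph+np.pi));print(None if q is None else np.round(q,2))
E
```

```text
[ 0.50246313 -0.26444797] [ 0.50818635 -0.27050056] 0.008330015403499693
0.15997874003745588 0.8418947058123546
0.1608956951377795 0.8935058345124068
[-0.36432642  0.35599232 -0.3170631   1.84707882  0.13351886  0.95933933
 -2.25196322]
[ 0.05  0.79 -1.15  1.96  0.88  1.01  0.1 ]
[-0.08  0.71 -0.95  1.95  0.75  0.88 -0.04]
[-0.14  0.69 -0.88  1.93  0.71  0.86 -0.27]
[-0.2   0.69 -0.82  1.9   0.66  0.85 -0.49]
[-0.25  0.69 -0.76  1.86  0.62  0.85 -0.7 ]
[-0.3   0.69 -0.7   1.81  0.58  0.85 -0.9 ]
[-0.33  0.7  -0.64  1.77  0.53  0.86 -1.09]
```

The arm is at about 0.842 and the mouth is at about 0.893, so the tip is off by about 8 mm. I'll nudge it 0.05 rad further.

```bash
python3 - <<'E'
from h import *
env.reach(fing(.86,.03,.30),rot(.86))
env.move_linear(fing(.86,.03),rate=.2,threshold=8)
for th in (.86,.925):
    hit=env.move_linear(fing(th,0),rot(th),rate=.05,threshold=12)
    print(th,hit,np.round(env.current_contact_force(),2))
env.move_linear(fing(.9,.03),rate=.1)
env.move_linear(fing(.9,.03,.30),rate=.2)
env.reach(lev(.06,.03,.25),rot(.06+np.pi))
print(env.current_time_s(),env.current_joint_pos())
snap("top","t3",(290,170,445,290),5)
E
```

```text
0.86 False [-0.32  0.49 -0.22]
0.925 False [0.44 0.4  0.19]
15.1667 [ 0.0559607   0.47044631 -0.95388921  1.83355143  0.43662058  1.0654145
  0.56271009]
```

View pics/t3.png

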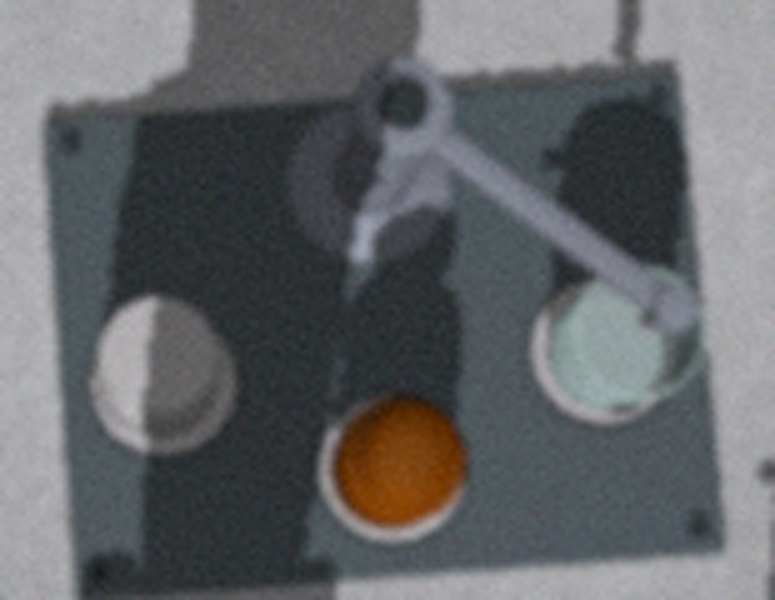

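The head is now at (675,306), bearing about 0.90, so it is centred to within about 3 mm. Next is the tap lever.

```bash
python3 - <<'E'
from h import *
P=np.pi
env.move_linear(lev(.06,.03),rate=.15,threshold=8)
env.move_linear(lev(.06,.0),rate=.06,threshold=8)
for ph in np.r_[np.arange(-.04,-1.42,-.1),-1.45,-1.48,-1.51,-1.54]:
    hit=env.move_linear(lev(ph,0),rot(ph+P),rate=.05 if ph>-1.4 else .02,threshold=8)
    if hit or ph<-1.3: print(round(ph,2),hit,np.round(env.current_contact_force(),2),env.current_eef_pos())
    if hit:break
env.move_linear(lev(ph,.03),rate=.1)
env.move_linear(lev(ph,.03,.3),rate=.2)
env.reach([.35,.35,.35],rot(ph+P))
print(env.current_time_s())
i=env.camera("top");cv2.imwrite("pics/t4full.png",i)
cv2.imwrite("pics/t4.png",cv2.resize(i[170:300,150:450],None,fx=2.6,fy=2.6,interpolation=cv2.INTER_CUBIC))
E
```

```text
-1.34 False [-0.18  0.23  0.28] [0.47821136 0.36423245 0.10898751]
-1.45 False [-1.04  0.19  0.18] [0.48478841 0.3679784  0.10902317]
-1.48 False [-0.62 -0.55  0.98] [0.48671573 0.36882399 0.10902192]
-1.51 False [-7.03 -1.61  3.81] [0.4869666  0.36932346 0.10883999]
-1.54 False [-13.17  -2.2    6.39] [0.48715892 0.36980615 0.10873944]
24.3167
```

View pics/t4.png

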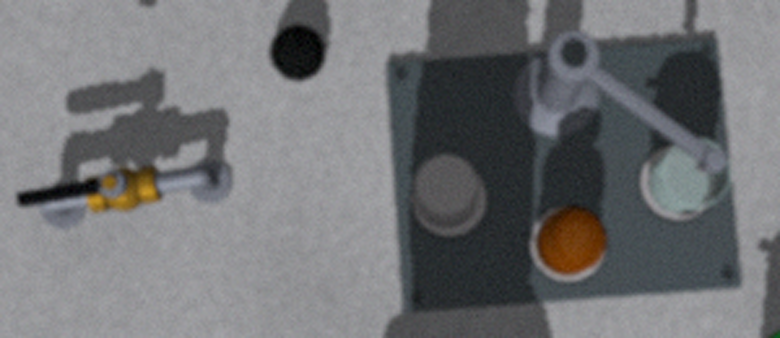

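The lever lies along the pipe; it reached its stop, where the force rose to 13 N. The spout is still over the beaker, the bystanders haven't moved and the robot is clear, so I'm handing in.

```bash
python3 - <<'E'
from rig import env
env.sleep(.3);env.hand_in()
E
```

```text
the job is handed in; nothing more can be done
```

I pushed the swing arm round with the shut fingers until its spout was over the clear beaker on the right-hand disc. A first look showed it about 8 mm short, so I nudged it a little further. Only then did I push the tap's lever round to its hard stop. The job was handed in at about 25 s of the 51 s allowed.

- **Spout:** I estimated by eye from the last close top view that it is about 3 mm from the middle of the beaker's mouth. The side camera was blocked by the robot, so it could not confirm this.
- **Tap lever:** it lies along its pipe in the last picture. The force rose from about 1 N to about 15 N at the stop, within the 30 N limit.
- **Force stop:** the 8 N stop I had set did not trigger on those last small steps, because it only looks at the change within one move.
- **Bystanders:** the beaker, jar, brown bottle and pipette bulb look upright and unmoved in the last picture. I judged this by eye and did not measure it.
- **Robot:** it was clear of everything at hand-in.

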